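# Load the dispatch rack in reverse order

## Robot

A 6-joint arm with a two-finger parallel gripper is mounted at the origin on the work surface. World frame = base frame: x ahead of the robot, y to its left, z up, the work surface at z = 0. Lengths are in m, angles in rad, forces in N, time in s.
With the tool pointing down it reaches from about 0.375 to 0.975 m from the base axis. Payload 3.8 kg.
Tool frame: the origin (TCP) lies midway between the tips of the shut fingers; the grasp point (between the pads) lies 19 mm behind it; z points along the fingers, y is the line along which they close (so a half turn about z gives the same grasp; the last joint's range is limited). The gripper opens to 85 mm and grips with 20 to 120 N. Pads are 22 mm wide; open, the fingers measure 114 mm over their backs; the gripper's body (76 mm by 85 mm) begins 54 mm behind the grasp point. The pads swing forward as they close: fully open they stand 13 mm farther back than shut.
Start: joints at [1.146, 0.264, 1.604, -0, 1.274, -0.037], TCP at [0.255, 0.625, 0.231] pointing down, gripper open.
Joint ranges: [-2.63, 2.63], [-0.94, 2.18], [0.31, 2.57], [-1.31, 4.45], [0, 2.66], [-2.55, 2.55]. Speed limits (rad/s): [2.57, 2.57, 3.14, 3.14, 3.14, 3.14].

## Interface

Orientations are given as a rotation vector (axis times angle).
In Python, from workcell import read_state, vision, ticket gives the robot as it stands. The module is installed in compiled form; this text tells all that it offers.
- The arm moves only by the tool jog_arm, never from a script. Its arguments are lists of equal length, an entry for each row: "turn": the turn, a rotation vector about the tool's x, y, z in rad, a list of three; "delta_pos": the shift along the tool's x, y, z in m, a list of three; "gripper": the finger opening in m, from 0 to 0.0854. In form: {"turn": [[rx, ry, rz], ...], "delta_pos": [[dx, dy, dz], ...], "gripper": [gripper, ...]}. A call has 1 to 20 rows; each row shifts and turns the commanded pose from where the row before left it, along the tool's axes as they then stand; what a row does not reach is not made up. A row lasts 1/12 s, in which the tool goes at most 41.7 mm and 7.16 degrees, less where a joint would pass 70% of its speed; a pose out of reach is approached as far as the arm can. A call with a gripper value outside its range is refused whole. The fingers move at their own pace and stop on an object; "grip_force" is the grip in N (left out, the last holds). Time passes only in rows, so rows that do not move let the fingers close. It gives the time, the measured TCP pose, the force, the opening and the grip force at its end, in the units of the state.
- read_state(): the state, without advancing time (a new reading comes with each control period).
- vision.read_camera(name): name is "side" or "top" or "wrist"; returns the picture (400x640x3 uint8, red, green, blue); there is no depth.
- vision.calibration(name): a dict with "vfov" (degrees; the focal length in pixels is half the picture's height over the tangent of half this angle, whatever the lens; pixels are square), "cx", "cy" (the principal point, pixels), "R" (3x3) and "t" (3): a world point X has camera coordinates R X + t; the wrist camera has in their place "mount" (4x4, takes a point from camera to tool coordinates, whose origin is the TCP and whose axes are the flange's). Camera axes: x right, y down, z forward; pixel columns grow to the right and rows downward; lengths in m; the calibration is good to about 2 mm. A picture is of the moment at which its call begins: read the wrist's pose just before it. calibration takes no time and is no camera call.
- ticket.finish_job(): hands the job in; it is judged then, once.
The state is a dict: "time": time; "q": joint angles; "joint_vel": joint speeds; "joint_torque": joint torques, N m; "tool_pos": TCP position; "tcp_rot": TCP orientation; "wrist_force": force on the tool from outside, world axes, zero at the start; "torque": the same for the moment, N m; "width": opening from 0.0 (shut) to 1.0 (fully open); "grip_force": force on a finger pad.
Only numpy, scipy, OpenCV 4.12 (cv2) and the standard library are available. Lean on these libraries where they do the work, as an engineer would, in place of code of your own. Each camera call takes 0.05 s, during which the arm holds its last target. There are 200 camera calls.

## Task

The last stop must be loaded first: move the four cartons from the coloured cradles of the dark staging rack into the four bays of the green dispatch rack, one per bay, in reverse order. Left and right are the robot's own as it looks over the bench: the carton that stands furthest left in the staging rack goes into the furthest right bay, the second from the left into the second bay from the right, and so on. Keep every carton upright on the way and leave all four standing upright on the bay floors, let go and at rest.

Things in the scene. Friction and masses are not known exactly. Their poses are not given: they have to be found in the camera images.
- staging_rack: Dark steel plate fixed to the bench, 90 x 300 mm, 12 mm thick; the four coloured cradles stand on it in a row. Origin at the centre of its underside, on the bench; its y axis runs along the row to the robot's left, x away from the robot, z up. The cradle centres lie at y = +105, +35, -35 and -105 mm (x = 0), one cradle in each place. Either rack may be the one nearer the robot.
- dispatch_rack: Green sheet-metal rack fixed to the bench, 74 x 284 mm, with four open-topped bays in a row (grey bay floors). Origin at the centre of its underside, on the bench; y runs along the row to the robot's left, x away from the robot, z up. Bay centres at y = +105, +35, -35 and -105 mm (x = 0); each bay is 66 x 66 mm inside, its floor 6 mm above the bench, its walls 4 mm thick with their tops 24 mm above the bench. The bays are empty at the start.
- carton_red: Loose upright cardboard carton, 46 (x) x 36 (y) x 80 mm (z) high, 80 to 170 g, with a red label on top and a red band around its upper part. Origin at the centre of its underside, z up. At the start it stands in the red cradle, its bottom 17 mm above the bench, its x axis pointing away from the robot, across the row (yaw as the rack's within about 3 degrees).
- carton_blue: Loose upright cardboard carton, 46 (x) x 36 (y) x 80 mm (z) high, 80 to 170 g, with a blue label on top and a blue band around its upper part. Origin at the centre of its underside, z up. At the start it stands in the blue cradle, its bottom 17 mm above the bench, its x axis pointing away from the robot, across the row (yaw as the rack's within about 3 degrees).
- carton_yellow: Loose upright cardboard carton, 46 (x) x 36 (y) x 80 mm (z) high, 80 to 170 g, with a yellow label on top and a yellow band around its upper part. Origin at the centre of its underside, z up. At the start it stands in the yellow cradle, its bottom 17 mm above the bench, its x axis pointing away from the robot, across the row (yaw as the rack's within about 3 degrees).
- carton_white: Loose upright cardboard carton, 46 (x) x 36 (y) x 80 mm (z) high, 80 to 170 g, with a white label on top and a white band around its upper part. Origin at the centre of its underside, z up. At the start it stands in the white cradle, its bottom 17 mm above the bench, its x axis pointing away from the robot, across the row (yaw as the rack's within about 3 degrees).
- cradle_red: Open red plastic cradle, 62 (x, across the row) x 54 (y, along the row) x 20 mm high, fixed on the staging rack; inside 52 x 44 mm, floor and walls 5 mm thick. Origin at the centre of its underside, 12 mm above the bench; its rim is 32 mm above the bench. It holds the red carton at the start and stays put, so it keeps showing where that carton came from.
- cradle_blue: Open blue plastic cradle, 62 (x, across the row) x 54 (y, along the row) x 20 mm high, fixed on the staging rack; inside 52 x 44 mm, floor and walls 5 mm thick. Origin at the centre of its underside, 12 mm above the bench; its rim is 32 mm above the bench. It holds the blue carton at the start and stays put, so it keeps showing where that carton came from.
- cradle_yellow: Open yellow plastic cradle, 62 (x, across the row) x 54 (y, along the row) x 20 mm high, fixed on the staging rack; inside 52 x 44 mm, floor and walls 5 mm thick. Origin at the centre of its underside, 12 mm above the bench; its rim is 32 mm above the bench. It holds the yellow carton at the start and stays put, so it keeps showing where that carton came from.
- cradle_white: Open white plastic cradle, 62 (x, across the row) x 54 (y, along the row) x 20 mm high, fixed on the staging rack; inside 52 x 44 mm, floor and walls 5 mm thick. Origin at the centre of its underside, 12 mm above the bench; its rim is 32 mm above the bench. It holds the white carton at the start and stays put, so it keeps showing where that carton came from.
Mind the look-alikes: they are no part of the job. Leave any pink or turquoise look-alike of the carton_blue alone.

How it is judged:
By the outcome, as a careful person would: the job done as asked, in the order asked, and still so for the second after the job is handed in, with the robot touching nothing.
It also fails if it takes over 88 s, if anything falls off the work surface, if the arm or the gripper's body presses on something with over 40 N, if the wrist force passes 120 N, or if a joint passes its speed limit or range.

## Working session

There is one attempt and no reset: what is moved stays moved. The work goes in short steps, Python scripts to look and compute and a tool call to move; the robot and the scene stay as the last step left them, time stands still between calls to the robot, and variables do not carry over. Pictures are saved under pics/ and viewed, at most 14 in all, crops included, and the job is handed in when it is done.

Besides the shell and the picture viewer there is one more tool, called as a command line: name --argument value ..., lists and objects as JSON in quotes. jog_arm: Moves the arm, as the interface text tells. Its arguments: {"type":"object","properties":{"turn":{"type":"array","items":{"type":"array","items":{"type":"number"}}},"delta_pos":{"type":"array","items":{"type":"array","items":{"type":"number"}}},"gripper":{"type":"array","items":{"type":"number"}},"grip_force":{"type":"number"}},"required":["turn","delta_pos","gripper"]}

```bash
mkdir -p pics; python3 - <<'E'
from workcell import read_state, vision
import cv2
s=read_state();print(s)
for n in("top","side"):
    cv2.imwrite(f"pics/{n}0.png",vision.read_camera(n)[:,:,::-1]);print(n,vision.calibration(n))
print(vision.calibration("wrist"))
E
```

```text
{'time': 0.0, 'q': array([ 1.14608979e+00,  2.64745908e-01,  1.60537953e+00, -1.50199043e-05,
        1.27368830e+00, -3.68927001e-02]), 'joint_vel': array([ 3.69007244e-04, -7.62226385e-04, -1.22061122e-03,  6.76518154e-05,
       -1.98495386e-03, -1.11365679e-03]), 'joint_torque': array([-7.88323928e-05, -5.15093887e+01, -3.67320657e+01,  1.33083804e-04,
        1.27577037e-02,  2.09690484e-05]), 'tool_pos': array([0.2549626 , 0.62420708, 0.22996391]), 'tcp_rot': array([-0.60526385, -3.08223039,  0.00340099]), 'wrist_force': array([-0.57214433, -0.30198684,  0.00207182]), 'torque': array([-0.02777385, -0.0930747 ,  0.0143014 ]), 'grip_force': 0.0, 'width': 0.9995627163770163}
top {'vfov': 47.06378255907679, 'cx': 317.59709608828973, 'cy': 196.0959973467299, 'R': array([[-0.01141849, -0.99964471,  0.02408475],
       [-0.99845878,  0.01009009, -0.05457335],
       [ 0.05431094, -0.02467077, -0.99821925]]), 't': array([-0.04000749,  0.48081196,  0.95810961])}
side {'vfov': 47.905407647327436, 'cx': 320.2260136068424, 'cy': 202.27240892837412, 'R': array([[-0.89658802, -0.44227673,  0.02283007],
       [-0.29275496,  0.55321791, -0.7799003 ],
       [ 0.33230175, -0.70593289, -0.62548726]]), 't': array([0.38901801, 0.17618008, 0.64097267])}
{'vfov': 64.25195254272134, 'cx': 320.13254797549604, 'cy': 200.41387642014885, 'mount': array([[ 1.00627511e-03, -9.45359044e-01, -3.26029547e-01,
         8.50747490e-02],
       [ 9.99999494e-01,  9.57377307e-04,  3.10429843e-04,
         1.11916506e-05],
       [ 1.86656301e-05, -3.26029695e-01,  9.45359528e-01,
        -1.42068222e-01],
       [ 0.00000000e+00,  0.00000000e+00,  0.00000000e+00,
         1.00000000e+00]])}
```

View pics/top0.png

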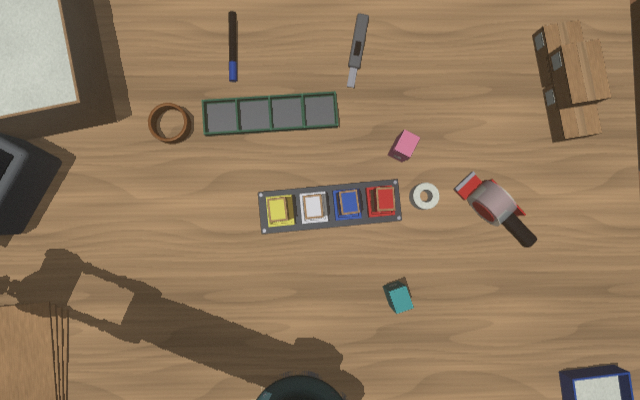

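View pics/side0.png

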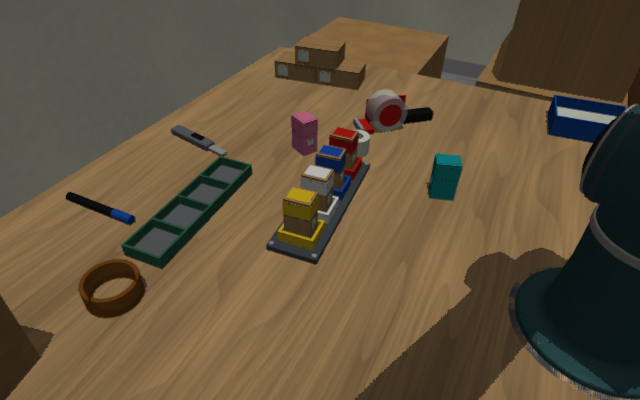

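Left to right in the staging rack: yellow (280,209), white (313,207), blue (347,203) and red (381,200). The empty green rack is beyond it, at (203..340, 93..135). The look-alikes, pink (404,145) and turquoise (399,297), stand alone outside the rack. The real blue carton is the one in the blue cradle at (347,203).

```bash
cat > h.py <<'E'
from workcell import read_state, vision
import cv2, numpy as np
from scipy.spatial.transform import Rotation as Ro
def cam(n,s=None):
    c=vision.calibration(n); f=200/np.tan(np.radians(c['vfov']/2))
    if n!='wrist': return f,c['cx'],c['cy'],c['R'].T,-c['R'].T@c['t']
    T=Ro.from_rotvec(s['tcp_rot']).as_matrix(); M=c['mount']
    return f,c['cx'],c['cy'],T@M[:3,:3],T@M[:3,3]+s['tool_pos']
def toworld(px,z,C):
    f,cx,cy,R,o=C; d=R@np.array([(px[0]-cx)/f,(px[1]-cy)/f,1]); return o+d*(z-o[2])/d[2]
def topx(X,C):
    f,cx,cy,R,o=C; p=R.T@(np.asarray(X)-o); return np.array([cx,cy])+f*p[:2]/p[2]
def masks(im):
    h,s,v=cv2.split(cv2.cvtColor(im,cv2.COLOR_RGB2HSV)); h=h.astype(int)
    return dict(red=((h<6)|(h>174))&(s>170)&(v>60), blue=(h>105)&(h<130)&(s>120)&(v>50), yellow=(h>22)&(h<35)&(s>150)&(v>90),
      white=(s<40)&(v>150), green=(h>50)&(h<90)&(s>80))
E
python3 - <<'E'
from h import *
im=cv2.imread('pics/top0.png')[:,:,::-1].copy();C=cam('top')
m=masks(im)
def blob(k,x0,x1,y0,y1):
    a=np.zeros(im.shape[:2],np.uint8);a[y0:y1,x0:x1]=m[k][y0:y1,x0:x1]*255
    p=np.argwhere(a)[:,::-1].astype(np.float32); return cv2.minAreaRect(p),len(p)
r,n=blob('green',190,350,85,145);b=cv2.boxPoints(r)
W=np.array([toworld(p,.024,C) for p in b]);print('green',n,W.round(4).tolist(),W.mean(0))
for i in range(4):print(np.linalg.norm(W[i]-W[i-1]))
for k,x in dict(yellow=280,white=313,blue=347,red=381).items():
    r,n=blob(k,x-17,x+17,180,240);W=np.array([toworld(p,.032,C) for p in cv2.boxPoints(r)])
    print(k,n,toworld(r[0],.032,C).round(4),[round(np.linalg.norm(W[i]-W[i-1]),4) for i in (0,1)])
W=np.array([toworld(p,.012,C) for p in [(259,192),(398,180),(401,220),(262,234)]])
print(W.round(4).tolist(),W.mean(0))
cv2.imwrite('pics/crop1.png',cv2.resize(im[75:245,190:430],None,fx=3.3,fy=3.3,interpolation=2)[:,:,::-1])
E
```

```text
green 6 [[0.6848, 0.194, 0.024], [0.7417, 0.1711, 0.024], [0.632, -0.0877, 0.024], [0.5754, -0.0638, 0.024]] [0.65845525 0.05340281 0.024     ]
0.27999141625843815
0.061379876914973486
0.28105102547836525
0.06139649966379646
yellow 0 [0.8964 0.6144 0.032 ] [np.float64(0.0), np.float64(0.0)]
white 523 [ 0.4565 -0.0354  0.032 ] [np.float64(0.0629), np.float64(0.0533)]
blue 418 [ 0.4624 -0.1046  0.032 ] [np.float64(0.0607), np.float64(0.0523)]
red 111 [ 0.468  -0.1764  0.032 ] [np.float64(0.0568), np.float64(0.0504)]
[[0.4904, 0.0786, 0.012], [0.5131, -0.2171, 0.012], [0.4278, -0.2217, 0.012], [0.4018, 0.0727, 0.012]] [ 0.4582643  -0.07189118  0.012     ]
```

View pics/crop1.png

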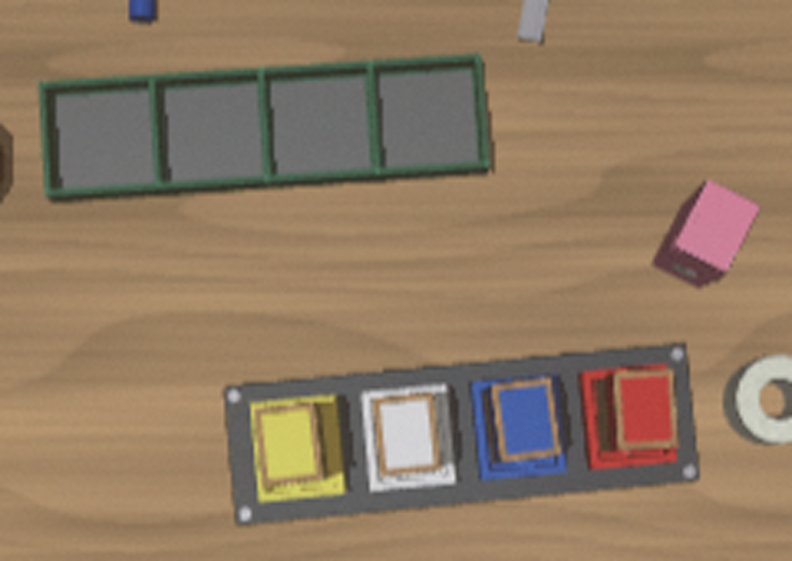

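```bash
python3 - <<'E'
from h import *
C=cam('top');u=lambda p:(190+(p[0]+.5)/3.3-.5,75+(p[1]+.5)/3.3-.5)
g=np.array([toworld(u(p),.024,C) for p in [(40,82),(482,55),(491,170),(49,196)]])
print(g.round(4).tolist(),g.mean(0).round(4),[np.linalg.norm(g[i]-g[i-1]).round(4) for i in range(4)])
d=(g[0]+g[3]-g[1]-g[2]);print('yaw',np.degrees(np.arctan2(-d[0],d[1])))
L=np.array([toworld(u(p),.097,C) for p in [(292,445),(406,433),(526,419),(644,409)]]);print(L.round(4))
d=L[0]-L[3];print(np.linalg.norm(d),L.mean(0),'yaw',np.degrees(np.arctan2(-d[0],d[1])))
s=read_state();print(Ro.from_rotvec(s['tcp_rot']).as_matrix().round(3))
E
```

```text
[[0.6858, 0.1966, 0.024], [0.702, -0.0859, 0.024], [0.6273, -0.0907, 0.024], [0.6124, 0.1907, 0.024]] [0.6569 0.0527 0.024 ] [np.float64(0.0736), np.float64(0.2829), np.float64(0.0748), np.float64(0.2818)]
yaw 3.153269657428397
[[ 0.4507  0.0332  0.097 ]
 [ 0.457  -0.0334  0.097 ]
 [ 0.4645 -0.1039  0.097 ]
 [ 0.4697 -0.1735  0.097 ]]
0.20758163690486886 [ 0.46047113 -0.06938987  0.097     ] yaw 5.232313460072617
[[-0.926  0.378 -0.001]
 [ 0.378  0.926 -0.002]
 [ 0.    -0.002 -1.   ]]
```

jog_arm --turn '[[0, 0, 0.1214], [0, 0, 0.1214], [0, 0, 0.1214], [0, 0, 0.1214], [0, 0, 0.1214], [0, 0, 0.1214], [0, 0, 0.1214], [0, 0, 0.1214], [0, 0, 0.1214], [0, 0, 0]]' --delta_pos '[[0, 0, 0], [0, 0, 0], [0, 0, 0], [0, 0, 0], [0, 0, 0], [0, 0, 0], [0, 0, 0], [0, 0, 0], [0, 0, 0], [0, 0, 0]]' --gripper '[0.075, 0.075, 0.075, 0.075, 0.075, 0.075, 0.075, 0.075, 0.075, 0.075]' --grip_force 30

```text
time: 0.93
tool_pos: [0.2551, 0.6245, 0.2305]
tcp_rot: [2.122, 2.316, -0.002]
wrist_force: [0.5, -0.4, -0.3]
width: 0.877
grip_force: 0.0
```

jog_arm --turn '[[0, 0, 0], [0, 0, 0], [0, 0, 0], [0, 0, 0], [0, 0, 0], [0, 0, 0], [0, 0, 0], [0, 0, 0], [0, 0, 0], [0, 0, 0], [0, 0, 0], [0, 0, 0], [0, 0, 0], [0, 0, 0], [0, 0, 0], [0, 0, 0], [0, 0, 0], [0, 0, 0]]' --delta_pos '[[-0.038, 0.0088, 0], [-0.038, 0.0088, 0], [-0.038, 0.0088, 0], [-0.038, 0.0088, 0], [-0.038, 0.0088, 0], [-0.038, 0.0088, 0], [-0.038, 0.0088, 0], [-0.038, 0.0088, 0], [-0.038, 0.0088, 0], [-0.038, 0.0088, 0], [-0.038, 0.0088, 0], [-0.038, 0.0088, 0], [-0.038, 0.0088, 0], [-0.038, 0.0088, 0], [-0.038, 0.0088, 0], [-0.038, 0.0088, 0], [0, 0, 0], [0, 0, 0]]' --gripper '[0.075, 0.075, 0.075, 0.075, 0.075, 0.075, 0.075, 0.075, 0.075, 0.075, 0.075, 0.075, 0.075, 0.075, 0.075, 0.075, 0.075, 0.075]'

```text
time: 2.43
tool_pos: [0.4505, 0.0301, 0.2311]
tcp_rot: [-2.121, -2.317, 0.0]
wrist_force: [0.3, 0.4, 0.1]
width: 0.875
grip_force: 0.0
```

```bash
python3 - <<'E'
from h import *
s=read_state();im=vision.read_camera('wrist');C=cam('wrist',s)
print(s['time'],s['tool_pos'].round(4),Ro.from_rotvec(s['tcp_rot']).as_matrix().round(3),s['q'].round(2),s['width'])
im=im.copy()
for i,y in enumerate((.105,.035,-.035,-.105)):
    c,n=np.cos(np.radians(5.2)),np.sin(np.radians(5.2))
    for h,(a,b) in ((.097,(.023,.018)),):
        P=[[.4605+c*x-n*(y+yy),-.0694+n*x+c*(y+yy),h] for x,yy in((a,b),(a,-b),(-a,-b),(-a,b))]
        q=np.array([topx(p,C) for p in P]).astype(np.int32);cv2.polylines(im,[q],True,(255,0,255),1)
        print(i,q.mean(0))
cv2.imwrite('pics/w1.png',im[:,:,::-1])
E
```

```text
2.4333 [0.4505 0.0301 0.2311] [[-0.088  0.996 -0.001]
 [ 0.996  0.088  0.   ]
 [ 0.    -0.001 -1.   ]] [ 0.01 -0.17  2.06  0.    1.25 -0.08] 0.8749493591112046
0 [322. 183.]
1 [321.5 252.5]
2 [321.5 312.5]
3 [321.5 364.5]
```

View pics/w1.png

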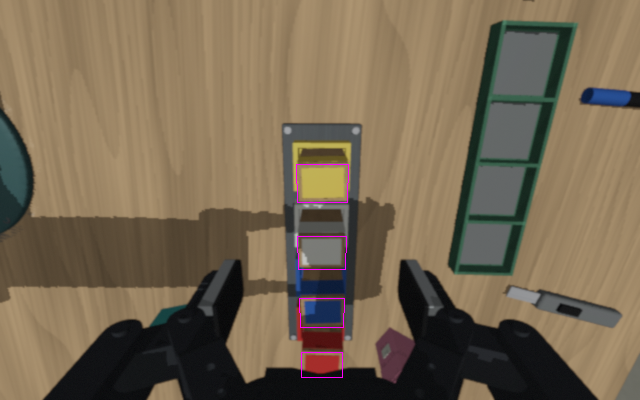

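The projected labels coincide with the seen ones: yellow (322,183), white (321,252), blue (321,312), red (321,364). The green rack's corners are at (500,22), (576,24), (512,274), (450,271).

```bash
python3 - <<'E'
from h import *
s=read_state();C=cam('wrist',s)
g=np.array([toworld(p,.024,C) for p in [(499,21),(576,24),(513,275),(450,271)]])
print(g.round(4).tolist(),g.mean(0).round(4),[np.linalg.norm(g[i]-g[i-1]).round(4) for i in range(4)])
d=(g[0]+g[1]-g[2]-g[3]);print('yaw',np.degrees(np.arctan2(-d[0],d[1])))
for n,c0,yw in(('st',(.4605,-.0694),5.2),('di',(.6565,.053),3.2)):
    a=np.radians(yw)
    print(n,[[round(c0[0]-np.sin(a)*y,4),round(c0[1]+np.cos(a)*y,4)] for y in(.105,.035,-.035,-.105)])
E
```

```text
[[0.6086, 0.1951, 0.024], [0.6839, 0.1994, 0.024], [0.7036, -0.081, 0.024], [0.6232, -0.0825, 0.024]] [0.6548 0.0578 0.024 ] [np.float64(0.278), np.float64(0.0754), np.float64(0.281), np.float64(0.0803)]
yaw 3.5067613262942587
st [[np.float64(0.451), np.float64(0.0352)], [np.float64(0.4573), np.float64(-0.0345)], [np.float64(0.4637), np.float64(-0.1043)], [np.float64(0.47), np.float64(-0.174)]]
di [[np.float64(0.6506), np.float64(0.1578)], [np.float64(0.6545), np.float64(0.0879)], [np.float64(0.6585), np.float64(0.0181)], [np.float64(0.6624), np.float64(-0.0518)]]
```

jog_arm --turn '[[0, 0, 0], [0, 0, 0], [0, 0, 0], [0, 0, 0], [0, 0, 0], [0, 0, 0], [0, 0, 0], [0, 0, 0], [0, 0, 0], [0, 0, 0], [0, 0, 0], [0, 0, 0], [0, 0, 0], [0, 0, 0], [0, 0, 0]]' --delta_pos '[[0.004, 0.0, 0.03], [0, 0, 0.035], [0, 0, 0.035], [0, 0, 0.035], [0, 0, 0.025], [0, 0, 0.015], [0, 0, 0], [0, 0, 0], [0, 0, 0], [0, 0, 0], [0, 0, 0], [0, 0, 0], [0, 0, 0], [0, 0, 0], [0, 0, 0]]' --gripper '[0.075, 0.075, 0.075, 0.075, 0.075, 0.075, 0.075, 0.03, 0.03, 0.03, 0.03, 0.03, 0.03, 0.03, 0.03]' --grip_force 30

```text
time: 3.73
tool_pos: [0.4516, 0.0364, 0.058]
tcp_rot: [2.118, 2.318, 0.004]
wrist_force: [-0.3, 2.3, 6.4]
width: 0.533
grip_force: 35.6
```

jog_arm --turn '[[0, 0, 0], [0, 0, 0], [0, 0, 0], [0, 0, 0], [0, 0, 0], [0, 0, 0.03], [0, 0, 0], [0, 0, 0], [0, 0, 0], [0, 0, 0], [0, 0, 0], [0, 0, 0], [0, 0, 0], [0, 0, 0], [0, 0, 0], [0, 0, 0], [0, 0, 0]]' --delta_pos '[[0, 0, -0.01], [0, 0, -0.025], [0, 0, -0.03], [0, 0, -0.03], [0, 0, -0.025], [0, 0, 0], [-0.0095, 0.0207, 0], [-0.0165, 0.034, 0], [-0.0165, 0.034, 0], [-0.0165, 0.034, 0], [-0.0165, 0.034, 0], [-0.0145, 0.028, 0], [-0.009, 0.021, 0], [0, 0, 0], [0, 0, 0.03], [0, 0, 0.03], [0, 0, 0]]' --gripper '[0.03, 0.03, 0.03, 0.03, 0.03, 0.03, 0.03, 0.03, 0.03, 0.03, 0.03, 0.03, 0.03, 0.03, 0.03, 0.03, 0.03]'

```text
time: 5.15
tool_pos: [0.6554, -0.0499, 0.1094]
tcp_rot: [-2.146, -2.28, 0.013]
wrist_force: [-2.3, 0.2, -3.4]
width: 0.533
grip_force: 35.2
```

```bash
python3 - <<'E'
from h import *
s=read_state();im=vision.read_camera('wrist').copy();C=cam('wrist',s)
print(s['time'],s['tool_pos'].round(4),Ro.from_rotvec(s['tcp_rot']).as_matrix().round(3),s['width'])
a=np.radians(3.2);c,n=np.cos(a),np.sin(a)
P=[[.6562+c*x-n*y,.054+n*x+c*y,.024] for x,y in((.037,.142),(.037,-.142),(-.037,-.142),(-.037,.142))]
cv2.polylines(im,[np.array([topx(p,C) for p in P]).astype(np.int32)],True,(255,0,255),1)
cv2.imwrite('pics/w2.png',im[:,:,::-1])
E
```

```text
5.15 [ 0.6554 -0.0499  0.1094] [[-0.06   0.998 -0.013]
 [ 0.998  0.06   0.001]
 [ 0.002 -0.013 -1.   ]] 0.5334553001962064
```

View pics/w2.png

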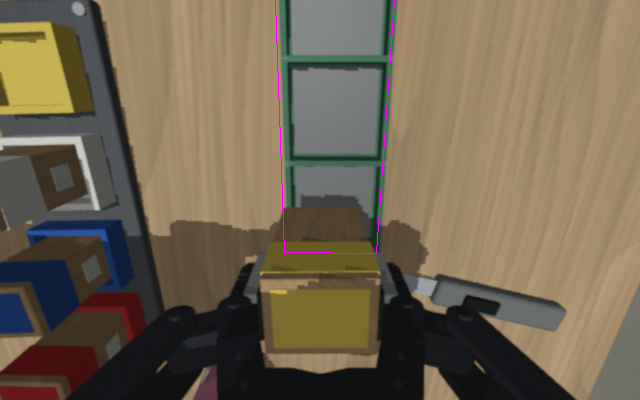

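jog_arm --turn '[[0, 0, 0], [0, 0, 0], [0, 0, 0], [0, 0, 0], [0, 0, 0], [0, 0, 0]]' --delta_pos '[[-0.001, 0.007, 0], [0, 0, 0.02], [0, 0, 0.02], [0, 0, 0.01], [0, 0, 0], [0, 0, 0]]' --gripper '[0.03, 0.03, 0.03, 0.03, 0.03, 0.03]'

```text
time: 5.7
tool_pos: [0.6689, -0.0509, 0.0673]
tcp_rot: [2.153, 2.287, 0.001]
wrist_force: [-0.1, 0.3, -1.0]
width: 0.535
grip_force: 35.3
```

jog_arm --turn '[[0, 0, 0], [0, 0, 0], [0, 0, 0], [0, 0, 0], [0, 0, 0]]' --delta_pos '[[0, -0.005, 0.008], [0, 0, 0.007], [0, 0, 0.003], [0, 0, 0], [0, 0, 0]]' --gripper '[0.03, 0.03, 0.03, 0.03, 0.03]'

```text
time: 6.12
tool_pos: [0.6631, -0.0512, 0.0481]
tcp_rot: [-2.153, -2.287, 0.0]
wrist_force: [-0.8, 0.1, -1.8]
width: 0.539
grip_force: 35.3
```

jog_arm --turn '[[0, 0, 0], [0, 0, 0], [0, 0, 0], [0, 0, 0], [0, 0, 0], [0, 0, 0], [0, 0, 0], [0, 0, 0], [0, 0, 0], [0, 0, 0], [0, 0, 0], [0, 0, 0]]' --delta_pos '[[0, 0, 0.001], [0, 0, 0], [0, 0, 0], [0, 0, 0], [0, 0, 0], [0, 0, 0], [0, 0, -0.015], [0, 0, -0.03], [0, 0, -0.035], [0, 0, -0.035], [0, 0, -0.015], [0, 0, 0]]' --gripper '[0.03, 0.03, 0.07, 0.07, 0.07, 0.07, 0.07, 0.07, 0.07, 0.07, 0.07, 0.07]'

```text
time: 7.12
tool_pos: [0.6674, -0.0517, 0.1855]
tcp_rot: [2.147, 2.28, 0.011]
wrist_force: [1.5, -0.5, 1.4]
width: 0.822
grip_force: 0.0
```

```bash
python3 - <<'E'
from h import *
cv2.imwrite('pics/s3.png',vision.read_camera('side')[100:300,100:420,::-1])
s=read_state();print(s['tool_pos'],s['wrist_force'])
E
```

```text
[ 0.66578132 -0.05150508  0.18227202] [-0.34942959  0.17341542 -0.00421638]
```

View pics/s3.png

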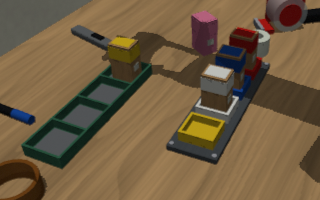

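Yellow stands upright in the furthest right bay, at crop pixel (124,55). White is next.

jog_arm --turn '[[0, 0, -0.035], [0, 0, 0], [0, 0, 0], [0, 0, 0], [0, 0, 0], [0, 0, 0], [0, 0, 0], [0, 0, 0], [0, 0, 0], [0, 0, 0], [0, 0, 0]]' --delta_pos '[[0, 0, 0], [0.0035, -0.0204, 0], [0.006, -0.034, 0], [0.0065, -0.037, 0], [0.0065, -0.038, 0], [0.006, -0.034, 0], [0.004, -0.024, 0], [0.003, -0.017, 0], [0, 0, 0.02], [0, 0, 0], [0, 0, 0]]' --gripper '[0.07, 0.07, 0.07, 0.07, 0.07, 0.07, 0.07, 0.07, 0.07, 0.07, 0.07]'

```text
time: 8.08
tool_pos: [0.4546, -0.0351, 0.1556]
tcp_rot: [-2.111, -2.322, 0.004]
wrist_force: [0.1, -0.0, -0.1]
width: 0.825
grip_force: 0.0
```

jog_arm --turn '[[0, 0, 0], [0, 0, 0], [0, 0, 0], [0, 0, 0], [0, 0, 0], [0, 0, 0], [0, 0, 0], [0, 0, 0], [0, 0, 0], [0, 0, 0], [0, 0, 0], [0, 0, 0]]' --delta_pos '[[0.001, 0.003, 0.02], [0, 0, 0.03], [0, 0, 0.03], [0, 0, 0.018], [0, 0, 0], [0, 0, 0], [0, 0, 0], [0, 0, 0], [0, 0, 0], [0, 0, 0], [0, 0, 0], [0, 0, 0]]' --gripper '[0.07, 0.07, 0.07, 0.07, 0.07, 0.07, 0.03, 0.03, 0.03, 0.03, 0.03, 0.03]'

```text
time: 9.08
tool_pos: [0.4608, -0.0343, 0.0612]
tcp_rot: [2.111, 2.323, 0.003]
wrist_force: [-1.5, 0.5, 6.9]
width: 0.536
grip_force: 33.0
```

jog_arm --turn '[[0, 0, 0], [0, 0, 0], [0, 0, 0], [0, 0, 0], [0, 0, 0], [0, 0, 0.037], [0, 0, 0], [0, 0, 0], [0, 0, 0], [0, 0, 0], [0, 0, 0], [0, 0, 0], [0, 0, 0], [0, 0, 0], [0, 0, 0], [0, 0, 0], [0, 0, 0], [0, 0, 0]]' --delta_pos '[[0, 0, -0.01], [0, 0, -0.025], [0, 0, -0.03], [0, 0, -0.03], [0, 0, -0.025], [0, 0, 0], [0.005, 0.0206, 0], [0.007, 0.034, 0], [0.007, 0.034, 0], [0.007, 0.034, 0], [0.007, 0.034, 0], [0.005, 0.026, 0], [0.005, 0.019, 0], [0, 0, 0], [0, 0, 0.03], [0, 0, 0.03], [0, 0, 0], [0, 0, 0]]' --gripper '[0.03, 0.03, 0.03, 0.03, 0.03, 0.03, 0.03, 0.03, 0.03, 0.03, 0.03, 0.03, 0.03, 0.03, 0.03, 0.03, 0.03, 0.03]'

```text
time: 10.58
tool_pos: [0.6556, 0.0206, 0.1175]
tcp_rot: [-2.153, -2.282, 0.006]
wrist_force: [-1.0, -0.0, -0.7]
width: 0.537
grip_force: 32.6
```

jog_arm --turn '[[0, 0, 0], [0, 0, 0], [0, 0, 0], [0, 0, 0], [0, 0, 0]]' --delta_pos '[[0, 0, 0.02], [0, 0, 0.018], [0, 0, 0.004], [0, 0, 0], [0, 0, 0]]' --gripper '[0.03, 0.03, 0.03, 0.03, 0.03]'

```text
time: 11.0
tool_pos: [0.6591, 0.0205, 0.0793]
tcp_rot: [2.155, 2.284, 0.002]
wrist_force: [0.6, 0.4, -0.6]
width: 0.535
grip_force: 32.6
```

jog_arm --turn '[[0, 0, 0], [0, 0, 0], [0, 0, 0], [0, 0, 0], [0, 0, 0]]' --delta_pos '[[0, 0, 0.012], [0, 0, 0.009], [0, 0, 0.003], [0, 0, 0], [0, 0, 0]]' --gripper '[0.03, 0.03, 0.03, 0.03, 0.03]'

```text
time: 11.42
tool_pos: [0.6577, 0.0206, 0.0526]
tcp_rot: [-2.155, -2.285, 0.001]
wrist_force: [0.6, -0.1, -0.5]
width: 0.538
grip_force: 32.6
```

jog_arm --turn '[[0, 0, 0], [0, 0, 0], [0, 0, 0], [0, 0, 0]]' --delta_pos '[[0, 0, 0.001], [0, 0, 0.001], [0, 0, 0], [0, 0, 0]]' --gripper '[0.03, 0.03, 0.03, 0.03]'

```text
time: 11.75
tool_pos: [0.6583, 0.0206, 0.0515]
tcp_rot: [2.156, 2.285, 0.0]
wrist_force: [-0.8, -0.2, -0.2]
width: 0.541
grip_force: 32.6
```

jog_arm --turn '[[0, 0, 0], [0, 0, 0], [0, 0, 0], [0, 0, 0]]' --delta_pos '[[0, 0, 0.001], [0, 0, 0.0005], [0, 0, 0], [0, 0, 0]]' --gripper '[0.03, 0.03, 0.03, 0.03]'

```text
time: 12.08
tool_pos: [0.6585, 0.0206, 0.0503]
tcp_rot: [2.155, 2.285, 0.001]
wrist_force: [-0.3, 0.2, 2.5]
width: 0.534
grip_force: 32.7
```

jog_arm --turn '[[0, 0, 0], [0, 0, 0], [0, 0, 0], [0, 0, 0], [0, 0, 0], [0, 0, 0], [0, 0, 0], [0, 0, 0], [0, 0, 0], [0, 0, -0.037], [0, 0, 0], [0, 0, 0], [0, 0, 0], [0, 0, 0], [0, 0, 0], [0, 0, 0], [0, 0, 0], [0, 0, 0], [0, 0, 0], [0, 0, 0]]' --delta_pos '[[0, 0, 0], [0, 0, 0], [0, 0, 0], [0, 0, 0], [0, 0, -0.015], [0, 0, -0.03], [0, 0, -0.035], [0, 0, -0.035], [0, 0, -0.012], [0, 0, 0], [-0.012, -0.0205, 0], [-0.018, -0.034, 0], [-0.018, -0.035, 0], [-0.018, -0.035, 0], [-0.018, -0.034, 0], [-0.013, -0.028, 0], [-0.01, -0.019, 0], [0, 0, 0.02], [0, 0, 0], [0, 0, 0]]' --gripper '[0.07, 0.07, 0.07, 0.07, 0.07, 0.07, 0.07, 0.07, 0.07, 0.07, 0.07, 0.07, 0.07, 0.07, 0.07, 0.07, 0.07, 0.07, 0.07, 0.07]'

```text
time: 13.75
tool_pos: [0.4626, -0.1053, 0.1558]
tcp_rot: [-2.112, -2.322, 0.002]
wrist_force: [-0.2, -0.6, 0.5]
width: 0.82
grip_force: 0.0
```

```bash
python3 - <<'E'
from h import *
s=read_state();print(s['tool_pos'],s['tcp_rot'])
cv2.imwrite('pics/t4.png',cv2.resize(vision.read_camera('side')[90:290,100:420,::-1],None,fx=2,fy=2))
E
```

```text
[ 0.46259715 -0.10526976  0.15576433] [-2.11217466e+00 -2.32239468e+00  1.52365143e-03]
```

View pics/t4.png

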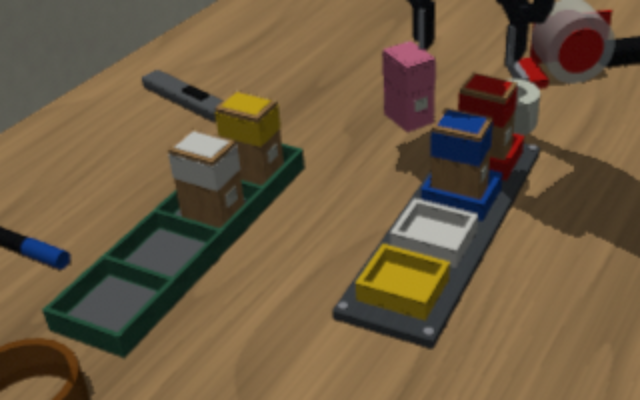

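White stands upright in the second bay from the right, at crop pixel (207,175). The blue carton, in its own cradle at (462,155), is next.

jog_arm --turn '[[0, 0, 0], [0, 0, 0], [0, 0, 0], [0, 0, 0], [0, 0, 0], [0, 0, 0], [0, 0, 0], [0, 0, 0], [0, 0, 0], [0, 0, 0], [0, 0, 0], [0, 0, 0]]' --delta_pos '[[0.001, 0.0015, 0.02], [0, 0, 0.03], [0, 0, 0.03], [0, 0, 0.019], [0, 0, 0], [0, 0, 0], [0, 0, 0], [0, 0, 0], [0, 0, 0], [0, 0, 0], [0, 0, 0], [0, 0, 0]]' --gripper '[0.07, 0.07, 0.07, 0.07, 0.07, 0.07, 0.03, 0.03, 0.03, 0.03, 0.03, 0.03]'

```text
time: 14.8
tool_pos: [0.4667, -0.1047, 0.0599]
tcp_rot: [2.111, 2.322, 0.003]
wrist_force: [-1.0, 1.2, 6.1]
width: 0.538
grip_force: 32.7
```

jog_arm --turn '[[0, 0, 0], [0, 0, 0], [0, 0, 0], [0, 0, 0], [0, 0, 0], [0, 0, 0.037], [0, 0, 0], [0, 0, 0], [0, 0, 0], [0, 0, 0], [0, 0, 0], [0, 0, 0], [0, 0, 0], [0, 0, 0], [0, 0, 0], [0, 0, 0], [0, 0, 0], [0, 0, 0], [0, 0, 0], [0, 0, 0]]' --delta_pos '[[0, 0, -0.01], [0, 0, -0.025], [0, 0, -0.03], [0, 0, -0.03], [0, 0, -0.025], [0, 0, 0], [0.013, 0.014, 0], [0.025, 0.027, 0], [0.0265, 0.029, 0], [0.0265, 0.029, 0], [0.0265, 0.029, 0], [0.0265, 0.029, 0], [0.0235, 0.025, 0], [0.016, 0.017, 0], [0, 0, 0], [0, 0, 0.03], [0, 0, 0.03], [0, 0, 0.02], [0, 0, 0], [0, 0, 0]]' --gripper '[0.03, 0.03, 0.03, 0.03, 0.03, 0.03, 0.03, 0.03, 0.03, 0.03, 0.03, 0.03, 0.03, 0.03, 0.03, 0.03, 0.03, 0.03, 0.03, 0.03]'

```text
time: 16.47
tool_pos: [0.6515, 0.0899, 0.0968]
tcp_rot: [-2.155, -2.283, 0.004]
wrist_force: [0.0, -0.8, -0.9]
width: 0.539
grip_force: 32.5
```

jog_arm --turn '[[0, 0, 0]]' --delta_pos '[[0, 0, 0]]' --gripper '[0.03]'

```text
time: 16.55
tool_pos: [0.6541, 0.0902, 0.0997]
tcp_rot: [2.155, 2.284, 0.003]
wrist_force: [0.1, 0.3, -0.4]
width: 0.533
grip_force: 32.5
```

Down to about 0.051.

jog_arm --turn '[[0, 0, 0], [0, 0, 0], [0, 0, 0], [0, 0, 0], [0, 0, 0], [0, 0, 0]]' --delta_pos '[[0, 0, 0.02], [0, 0, 0.015], [0, 0, 0.008], [0, 0, 0.003], [0, 0, 0], [0, 0, 0]]' --gripper '[0.03, 0.03, 0.03, 0.03, 0.03, 0.03]'

```text
time: 17.05
tool_pos: [0.6542, 0.0905, 0.0533]
tcp_rot: [2.155, 2.284, 0.003]
wrist_force: [0.6, 0.1, -1.0]
width: 0.535
grip_force: 32.5
```

jog_arm --turn '[[0, 0, 0], [0, 0, 0], [0, 0, 0], [0, 0, 0], [0, 0, 0]]' --delta_pos '[[0, 0, 0.002], [0, 0, 0.0015], [0, 0, 0.001], [0, 0, 0], [0, 0, 0]]' --gripper '[0.03, 0.03, 0.03, 0.03, 0.03]'

```text
time: 17.47
tool_pos: [0.6538, 0.0906, 0.0488]
tcp_rot: [2.155, 2.285, 0.002]
wrist_force: [-1.9, -0.1, 6.7]
width: 0.535
grip_force: 30.4
```

jog_arm --turn '[[0, 0, 0], [0, 0, 0], [0, 0, 0], [0, 0, 0], [0, 0, 0], [0, 0, 0], [0, 0, 0], [0, 0, 0], [0, 0, 0], [0, 0, -0.037]]' --delta_pos '[[0, 0, 0], [0, 0, 0], [0, 0, 0], [0, 0, 0], [0, 0, -0.015], [0, 0, -0.03], [0, 0, -0.035], [0, 0, -0.035], [0, 0, -0.012], [0, 0, 0]]' --gripper '[0.07, 0.07, 0.07, 0.07, 0.07, 0.07, 0.07, 0.07, 0.07, 0.07]'

```text
time: 18.3
tool_pos: [0.6566, 0.0908, 0.1802]
tcp_rot: [2.108, 2.32, 0.011]
wrist_force: [0.5, 0.1, 1.3]
width: 0.82
grip_force: 0.0
```

jog_arm --turn '[[0, 0, 0], [0, 0, 0], [0, 0, 0], [0, 0, 0], [0, 0, 0], [0, 0, 0], [0, 0, 0], [0, 0, 0], [0, 0, 0], [0, 0, 0], [0, 0, 0], [0, 0, 0], [0, 0, 0], [0, 0, 0]]' --delta_pos '[[-0.0128, -0.0112, 0], [-0.025, -0.021, 0], [-0.026, -0.022, 0], [-0.026, -0.022, 0], [-0.026, -0.022, 0], [-0.026, -0.022, 0], [-0.026, -0.022, 0], [-0.026, -0.022, 0], [-0.024, -0.02, 0], [-0.018, -0.014, 0], [-0.011, -0.009, 0], [0, 0, 0.02], [0, 0, 0], [0, 0, 0]]' --gripper '[0.07, 0.07, 0.07, 0.07, 0.07, 0.07, 0.07, 0.07, 0.07, 0.07, 0.07, 0.07, 0.07, 0.07]'

```text
time: 19.47
tool_pos: [0.469, -0.1745, 0.1529]
tcp_rot: [-2.111, -2.322, 0.002]
wrist_force: [0.5, -0.2, -0.4]
width: 0.82
grip_force: 0.0
```

```bash
python3 - <<'E'
from h import *
s=read_state();print(s['tool_pos'],s['tcp_rot'],s['time'])
cv2.imwrite('pics/t5.png',cv2.resize(vision.read_camera('side')[90:290,100:420,::-1],None,fx=2,fy=2))
E
```

```text
[ 0.46898335 -0.17451775  0.15290002] [-2.11149490e+00 -2.32168249e+00  1.51472027e-03] 19.4667
```

View pics/t5.png

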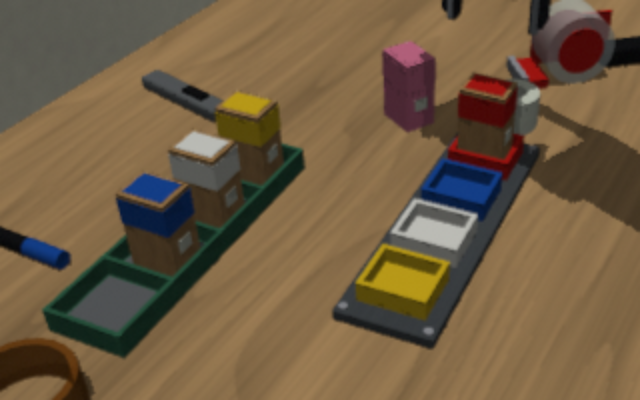

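Blue stands upright at crop pixel (160,225). Only red is left, in its cradle at (487,120).

jog_arm --turn '[[0, 0, 0], [0, 0, 0], [0, 0, 0], [0, 0, 0], [0, 0, 0], [0, 0, 0], [0, 0, 0], [0, 0, 0], [0, 0, 0], [0, 0, 0], [0, 0, 0], [0, 0, 0]]' --delta_pos '[[0.0005, 0.001, 0.02], [0, 0, 0.03], [0, 0, 0.03], [0, 0, 0.016], [0, 0, 0], [0, 0, 0], [0, 0, 0], [0, 0, 0], [0, 0, 0], [0, 0, 0], [0, 0, 0], [0, 0, 0]]' --gripper '[0.07, 0.07, 0.07, 0.07, 0.07, 0.07, 0.03, 0.03, 0.03, 0.03, 0.03, 0.03]'

```text
time: 20.52
tool_pos: [0.4726, -0.175, 0.0604]
tcp_rot: [2.111, 2.322, 0.002]
wrist_force: [-2.4, 0.1, 7.0]
width: 0.539
grip_force: 32.2
```

jog_arm --turn '[[0, 0, 0], [0, 0, 0], [0, 0, 0], [0, 0, 0], [0, 0, 0], [0, 0, 0.037], [0, 0, 0]]' --delta_pos '[[0, 0, -0.01], [0, 0, -0.025], [0, 0, -0.03], [0, 0, -0.03], [0, 0, -0.025], [0, 0, 0], [0, 0, 0]]' --gripper '[0.03, 0.03, 0.03, 0.03, 0.03, 0.03, 0.03]'

```text
time: 21.1
tool_pos: [0.4732, -0.1751, 0.1818]
tcp_rot: [2.153, 2.28, 0.004]
wrist_force: [0.9, 0.3, -0.7]
width: 0.535
grip_force: 32.1
```

jog_arm --turn '[[0, 0, 0], [0, 0, 0], [0, 0, 0], [0, 0, 0], [0, 0, 0], [0, 0, 0], [0, 0, 0], [0, 0, 0], [0, 0, 0], [0, 0, 0], [0, 0, 0], [0, 0, 0], [0, 0, 0], [0, 0, 0], [0, 0, 0], [0, 0, 0], [0, 0, 0], [0, 0, 0], [0, 0, 0], [0, 0, 0]]' --delta_pos '[[0.014, 0.0085, 0], [0.025, 0.015, 0], [0.029, 0.018, 0], [0.029, 0.018, 0], [0.029, 0.018, 0], [0.029, 0.018, 0], [0.029, 0.018, 0], [0.029, 0.018, 0], [0.029, 0.018, 0], [0.029, 0.018, 0], [0.025, 0.015, 0], [0.018, 0.01, 0], [0.01, 0.005, 0], [0, 0, 0], [0, 0, 0.03], [0, 0, 0.03], [0, 0, 0.02], [0, 0, 0], [0, 0, 0], [0, 0, 0]]' --gripper '[0.03, 0.03, 0.03, 0.03, 0.03, 0.03, 0.03, 0.03, 0.03, 0.03, 0.03, 0.03, 0.03, 0.03, 0.03, 0.03, 0.03, 0.03, 0.03, 0.03]'

```text
time: 22.77
tool_pos: [0.6501, 0.1598, 0.0996]
tcp_rot: [2.156, 2.284, 0.001]
wrist_force: [-0.4, 0.3, -2.0]
width: 0.54
grip_force: 32.0
```

jog_arm --turn '[[0, 0, 0], [0, 0, 0], [0, 0, 0], [0, 0, 0], [0, 0, 0], [0, 0, 0]]' --delta_pos '[[0, 0, 0.02], [0, 0, 0.015], [0, 0, 0.008], [0, 0, 0.003], [0, 0, 0], [0, 0, 0]]' --gripper '[0.03, 0.03, 0.03, 0.03, 0.03, 0.03]'

```text
time: 23.27
tool_pos: [0.6498, 0.1607, 0.0526]
tcp_rot: [2.155, 2.285, 0.0]
wrist_force: [-0.7, 0.5, -0.8]
width: 0.535
grip_force: 32.0
```

jog_arm --turn '[[0, 0, 0], [0, 0, 0], [0, 0, 0], [0, 0, 0], [0, 0, 0]]' --delta_pos '[[0, 0, 0.0015], [0, 0, 0.001], [0, 0, 0.001], [0, 0, 0], [0, 0, 0]]' --gripper '[0.03, 0.03, 0.03, 0.03, 0.03]'

```text
time: 23.68
tool_pos: [0.6501, 0.1608, 0.0495]
tcp_rot: [2.155, 2.285, 0.001]
wrist_force: [-0.1, 0.4, 1.2]
width: 0.536
grip_force: 30.8
```

jog_arm --turn '[[0, 0, 0], [0, 0, 0], [0, 0, 0], [0, 0, 0], [0, 0, 0], [0, 0, 0], [0, 0, 0], [0, 0, 0], [0, 0, 0], [0, 0, 0], [0, 0, 0], [0, 0, 0], [0, 0, 0], [0, 0, 0], [0, 0, 0], [0, 0, 0], [0, 0, 0]]' --delta_pos '[[0, 0, 0.0007], [0, 0, 0], [0, 0, 0], [0, 0, 0], [0, 0, 0], [0, 0, 0], [0, 0, -0.015], [0, 0, -0.03], [0, 0, -0.035], [0, 0, -0.035], [0, 0, -0.015], [0, -0.02, 0], [0, -0.03, 0], [0, -0.03, 0], [0, -0.03, 0], [0, -0.02, 0], [0, 0, 0]]' --gripper '[0.03, 0.03, 0.07, 0.07, 0.07, 0.07, 0.07, 0.07, 0.07, 0.07, 0.07, 0.07, 0.07, 0.07, 0.07, 0.07, 0.07]'

```text
time: 25.1
tool_pos: [0.5158, 0.1527, 0.1786]
tcp_rot: [-2.154, -2.285, 0.003]
wrist_force: [0.4, 0.4, 0.3]
width: 0.824
grip_force: 0.0
```

```bash
python3 - <<'E'
from h import *
s=read_state();print(s['tool_pos'],s['time'])
a=vision.read_camera('side')[90:290,80:400];b=vision.read_camera('top')[70:250,170:430]
a=cv2.resize(a,(480,300));b=cv2.resize(b,(433,300))[:,:320]
cv2.imwrite('pics/f6.png',np.hstack([a,b])[:,:,::-1])
E
```

```text
[0.5158298  0.15273793 0.17860568] 25.1
```

View pics/f6.png

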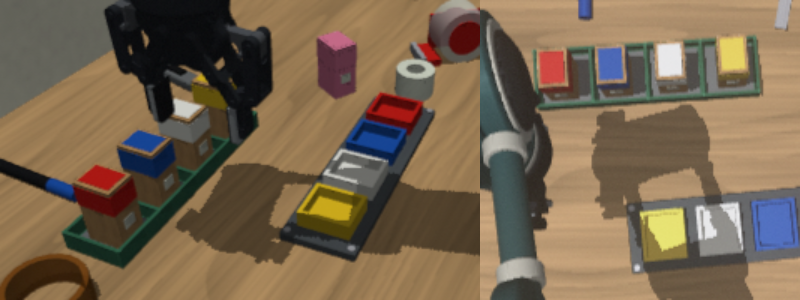

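The top view shows red, blue, white and yellow from left to right, each upright in its own bay, and the gripper is clear of them.

```bash
python3 -c "
from workcell import ticket
print(ticket.finish_job())"
```

```text
the job is handed in; nothing more can be done
None
```

The job is handed in at about 25 s: all four cartons stand upright in the green rack in reverse order (red, blue, white, yellow from left to right), let go and with the gripper clear; the hand-in gave no verdict.

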